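# Shut the test-petrol cock in the bench cock box

## Robot

A 7-joint arm with a two-finger parallel gripper is mounted at the origin on the work surface. World frame = base frame: x ahead of the robot, y to its left, z up, the work surface at z = 0. Lengths are in m, angles in rad, forces in N, time in s.
With the tool pointing down it reaches from about 0.4 to 0.85 m from the base axis. Payload 10.4 kg.
Tool frame: the origin (TCP) lies on the centre line of the jaws, within the pads' length; the fingertips stand 17 mm ahead of it and the grasp point (between the pads) lies 2 mm behind it (manip.tcp_to_tips is the distance from the TCP to the fingertips, in m); z points along the fingers, x is the direction in which the jaws open and shut, and the axes are right-handed (so a half turn about z gives the same grasp; the last joint's range is limited). The gripper opens to 85 mm and grips with 20 to 120 N. Pads are 22 mm wide; open, the fingers measure 114 mm over their backs; the gripper's body (76 mm by 85 mm) begins 54 mm behind the grasp point. The pads swing forward as they close: fully open they stand 13 mm farther back than shut.
Start: joints at [1.133, 0.332, -0.065, 1.46, 0.022, 1.35, -0.088], TCP at [0.252, -0.572, 0.213] pointing down, gripper open.
Joint ranges: [-2.6, 2.6], [-0.5, 2.12], [-1.47, 1.34], [0.16, 2.42], [-1.27, 4.41], [0.06, 2.06], [-2.6, 2.6]. Speed limits (rad/s): [2.22, 2.22, 2.79, 2.79, 3.14, 3.14, 3.14].

## Interface

Orientations are given as a unit quaternion [x, y, z, w].
In Python, from workcell import manip gives the robot as it stands.
- The arm moves only by the shell command python3 -m pendant 'ROWS' [FORCE]. ROWS is JSON, a list of rows, each a list of 3 entries, a list of its own where there are three numbers: the shift along the world's x, y, z in cm, then the turn, a rotation vector about the world's x, y, z in degrees, then the closure in counts, from 0 (fully open) to 255 (shut). A call has 1 to 12 rows; each row shifts and turns the pose as measured when the row begins; what a row does not reach is not made up. A row lasts 1/8 s, in which the tool goes at most 62.5 mm and 10.7 degrees, less where a joint would pass 70% of its speed; a pose out of reach is approached as far as the arm can. A call is refused whole if a number of a shift passes 6.25 or a number of a turn 10.7, either way. A call with a gripper value outside its range is refused whole. The fingers move at their own pace and stop on an object; FORCE is the grip in N (left out, the last holds). Time passes only in rows, so rows that do not move let the fingers close. It gives the time, the measured TCP pose, the force and the opening at its end, in the units of the state.
- manip.get_obs(): the state, without advancing time (a new reading comes with each control period).
- manip.camera(name): name is "side" or "top" or "wrist"; returns a dict with "pixels" (480x640x3 uint8, red, green, blue), "range_z" (480x640 float32, m along the optical axis (not along the pixel's ray), 0 where there is no reading), "K" (3x3 intrinsics, pixels), "dist" ([k1, k2, p1, p2, k3] as OpenCV has them; the pictures are not rectified), "origin" and "rotation" of the camera in the world; the wrist camera has in their place "hand_eye" (4x4, takes a point from camera to tool coordinates, whose origin is the TCP and whose axes are the tool frame's). Camera axes: x right, y down, z forward; pixel columns grow to the right and rows downward; lengths in m; the calibration is good to about 2 mm. A picture is of the moment at which its call begins: read the wrist's pose just before it.
- manip.hand_in(): hands the job in, once; it reports no verdict.
The state is a dict: "clock": time; "joint_pos": joint angles; "joint_velocities": joint speeds; "tau": joint torques, N m; "position": TCP position; "ee_rot": TCP orientation; "ft_force": force on the tool from outside, world axes, zero at the start; "torque": the same for the moment, N m; "grip_width": opening from 0.0 (shut) to 1.0 (fully open).
Only numpy, scipy, OpenCV 4.12 (cv2) and the standard library are available. Lean on these libraries where they do the work, as an engineer would, in place of code of your own. Each camera call takes 0.05 s, during which the arm holds its last target.

## Task

The carburetor test is over: push the grey sliding cover of the green cock box all the way back to uncover the two levers, then push the red test-petrol lever round until it is fully shut, crosswise to its pipe. Only push, with the fingertips or the outside of the fingers: do not take hold of the cover or the lever. Leave the cover open, leave the blue air lever as it is, and do not move or pick up anything else on the bench.

Things in the scene. Friction and masses are not known exactly. Their poses are not given: they have to be found in the camera images.
- cock_box: Green steel box bolted to the bench, 280 mm long (x), 276 mm wide (y) over its side channels, which are 85 mm high; walls 74 mm. Origin: centre of its underside. x points from the valve bay to the closed filter half (x 0 to 140 mm), y left, z up. The bay, open on top once the cover is back, spans x -136 to 0, y -128 to 128 mm. Pipe tails, 45 mm high, stand out of the far end to x = 192 mm.
- cover_lip (a point): Centre of the turned-up front edge of the grey cover: an upright strip with black trim, 220 mm wide (box y), 4 mm thick, 79 to 95 mm above the bench (98 with trim); this point is at 87 mm. At box x = -138 mm when closed; moves with the cover. The cover sheet, 79 mm high, lies behind it. Push on the face that looks out over the bay end of the box, towards box +x.
- cover (a joint): How far the cover is slid back, m: 0 closed, 0.132 at its back stop; it slides along the box's +x only, is captive in its channels, takes about 3 N (plus slight damping) to move, and stays where it is left. It starts 0 to 12 mm open.
- petrol_cock: Brass quarter-turn cock of the test-petrol line, fixed in the box's bay, which carries the red lever. Origin on the bench directly under the vertical axis (stem) about which the lever turns, at box x = -52 mm and box y = -50 or +45 mm: the red and the blue cock may change places. Axes as the box's.
- petrol_grip (a point): Centre of the red sleeve of the test-petrol lever, 45 mm from the stem axis, 60 mm above the bench. The sleeve is 46 mm long (22 to 68 mm from the stem), 14 mm wide, 54 to 66 mm above the bench. Below it: copper pipe up to 39 mm above the bench, and the brass cock body round the stem, up to 52 mm within 9 mm of the stem axis.
- petrol_lever (a joint): Angle of the red lever, rad: 0 fully open, pointing from the stem along box -x, in line with its pipe; grows clockwise seen from above; 1.571 fully shut on its stop, pointing along box +y. Starts between 0 and 0.35; friction 0.18 N m (about 4 N at the sleeve's middle); stays where it is left.
- air_grip (a point): Centre of the blue sleeve of the compressed-air lever, same size and height as the red one, on the other stem 95 mm away; it starts 0 to 0.15 rad from in line with its pipe. Leave it alone.
- jet_holder: Loose brass main jet holder standing upright, 20 mm wide, 38 mm high, in front of the box's near end to the left; origin under its centre.
- idle_knob: Loose blue idle screw knob standing on its knob with the screw up, 24 mm wide, 42 mm high, in front of the box's near end to the right; origin under its centre.
- boot: Loose black rubber intake boot, an upright tube 54 mm wide, 50 mm high, beside the box on its left; origin under its centre.
- float_bowl: Loose alloy float bowl, open cup 54 mm wide, 32 mm high, beside the box on its left, farther back; origin under its centre.
- screwdriver: Loose screwdriver, 190 mm long, about 30 mm high, lying along the box's right side; origin on the bench under its middle.
- carburetor: Loose carburetor standing on its float bowl, about 110 x 75 mm, 114 mm high, on the right of the bench; origin under its centre.
- spray_can: Loose white spray can with a red cap, 58 mm wide, 190 mm high, on the right of the bench, beyond the carburetor; origin under its centre.
- vise: Cast-iron vise with red jaws bolted to the left of the bench, gripping an alloy intake manifold; about 220 x 160 mm, 220 mm high with the manifold; origin under the centre of its round base.

How it is judged:
By the outcome, as a careful person would: the job done as asked, in the order asked, and still so for the second after the job is handed in, with the robot touching nothing.
It also fails if it takes over 48 s, if anything falls off the work surface, if the arm or the gripper's body presses on something with over 40 N, if the wrist force passes 120 N, or if a joint passes its speed limit or range.

## Working session

There is one attempt and no reset: what is moved stays moved. The work goes in short steps, Python scripts to look and compute and a shell command to move; the robot and the scene stay as the last step left them, time stands still between calls to the robot, and variables do not carry over. Pictures are saved under pics/ and viewed, and the job is handed in when it is done.

```bash
mkdir -p pics; ls
cat > h.py <<'E'
import numpy as np, cv2
from workcell import manip
def snap(n,f):
    o=manip.get_obs(); c=manip.camera(n)
    cv2.imwrite('pics/'+f+'.png',c['pixels'][:,:,::-1])
    if 'hand_eye' in c:
        from scipy.spatial.transform import Rotation as R
        T=np.eye(4);T[:3,:3]=R.from_quat(o['ee_rot']).as_matrix();T[:3,3]=o['position']
        M=T@np.array(c['hand_eye']); c['origin']=M[:3,3]; c['rotation']=M[:3,:3]
    np.savez('pics/'+f+'.npz',**{k:np.array(v) for k,v in c.items()})
    return c
def load(f): return dict(np.load('pics/'+f+'.npz'))
def ray(c,u,v):
    p=cv2.undistortPoints(np.array([[[u,v]]],float),c['K'],c['dist'])[0,0]
    return c['rotation']@np.array([p[0],p[1],1])
def atz(c,u,v,z):
    d=ray(c,u,v); o=c['origin']; return o+d*(z-o[2])/d[2]
def depth(c,u,v):
    return c['origin']+ray(c,u,v)*c['range_z'][int(round(v)),int(round(u))]
def cloud(c):
    h,w=c['range_z'].shape; U,V=np.meshgrid(np.arange(w),np.arange(h))
    p=cv2.undistortPoints(np.stack([U,V],-1).reshape(-1,1,2).astype(float),c['K'],c['dist'])[:,0]
    P=np.c_[p,np.ones(len(p))]*c['range_z'].reshape(-1,1)
    return (P@c['rotation'].T+c['origin']).reshape(h,w,3)
E
python3 - <<'E'
from h import *
o=manip.get_obs()
for k,v in o.items(): print(k,np.round(v,3))
print(manip.tcp_to_tips)
for n in('side','top'):
    c=snap(n,n+'0'); print(n,np.round(c['origin'],3),np.round(c['rotation'],2).tolist())
E
```

```text
pics
clock 0.0
joint_pos [ 1.133  0.333 -0.065  1.461  0.022  1.35  -0.089]
joint_velocities [ 0.001  0.002 -0.001  0.     0.001  0.    -0.001]
tau [-1.0000e-03 -6.2545e+01  4.9000e-02 -3.9160e+01  1.6000e-02  1.0000e-02
 -0.0000e+00]
position [ 0.252 -0.572  0.213]
ee_rot [ 0.838 -0.546 -0.001 -0.   ]
ft_force [-0.699  0.047 -0.329]
torque [-0.016  0.013  0.017]
grip_width 1.003
0.017
side [0.255 0.752 1.092] [-0.22, 0.92, -0.33, 0.07]
top [ 4.240e-01 -1.000e-03  1.207e+00] [0.71, -0.7, 0.04, -0.06]
```

```bash
python3 - <<'E'
s=open('h.py').read()
s=s.replace("    np.savez","    else:\n        from scipy.spatial.transform import Rotation as R\n        c['rotation']=R.from_quat(c['rotation']).as_matrix()\n    np.savez")
open('h.py','w').write(s)
E
python3 - <<'E'
from h import *
for n in('side','top'):
    c=snap(n,n+'0'); print(n,np.round(c['rotation'],2).tolist()); 
    P=cloud(c); print(np.round(P[240,320],3))
E
```

```text
side [[-0.9, -0.35, 0.27], [-0.45, 0.69, -0.57], [0.01, -0.63, -0.78]]
[0.618 0.015 0.08 ]
top [[0.01, -0.99, 0.13], [-1.0, -0.0, 0.03], [-0.03, -0.13, -0.99]]
[0.563 0.005 0.082]
```

View pics/side0.png

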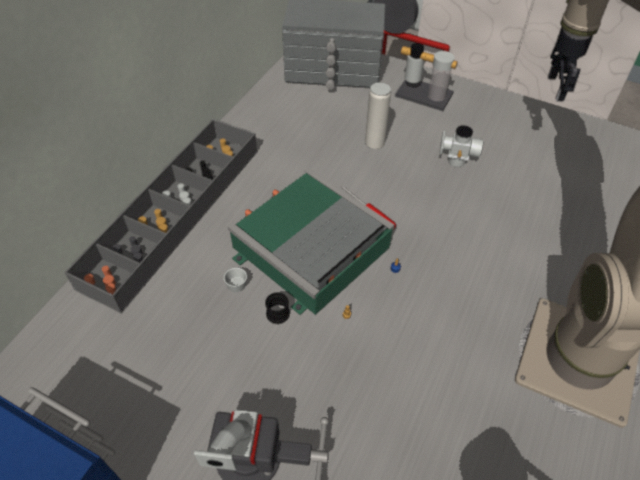

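View pics/top0.png

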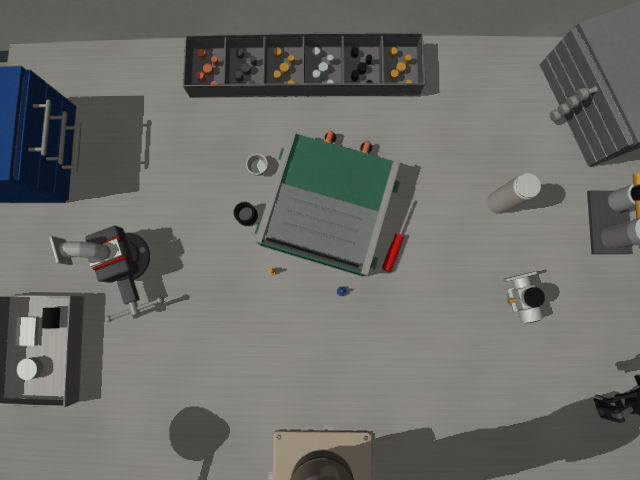

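Run:
```python
from h import *
c=load('top0'); P=cloud(c); z=P[...,2]
m=((z>0.065)&(z<0.11)).astype(np.uint8)
n,l,s,ce=cv2.connectedComponentsWithStats(m)
i=l[225,320]; 
print(s[i]); Q=P[l==i]
r=cv2.minAreaRect(Q[:,:2].astype(np.float32)*1000); print(r, cv2.boxPoints(r))
print(np.percentile(Q[:,2],[5,25,50,75,95]))
im=cv2.resize(c['pixels'][120:290,230:430,::-1],(800,680))[:600]
cv2.imwrite('pics/topz.png',cv2.resize(c['pixels'][130:280,240:420,::-1],(720,600),interpolation=cv2.INTER_CUBIC))
s0=load('side0');cv2.imwrite('pics/sidez.png',cv2.resize(s0['pixels'][165:325,215:415,::-1],(750,600),interpolation=cv2.INTER_CUBIC))
```

```text
[  255   130   146   145 13153]
((655.4893798828125, -12.611038208007812), (273.5632629394531, 279.59381103515625), 73.49905395507812) [[ 482.59976 -104.05264]
 [ 750.67847 -183.466  ]
 [ 828.379     78.83057]
 [ 560.3003   158.24393]]
[0.07089889 0.07401527 0.0773067  0.08042809 0.08625147]
```

View pics/topz.png

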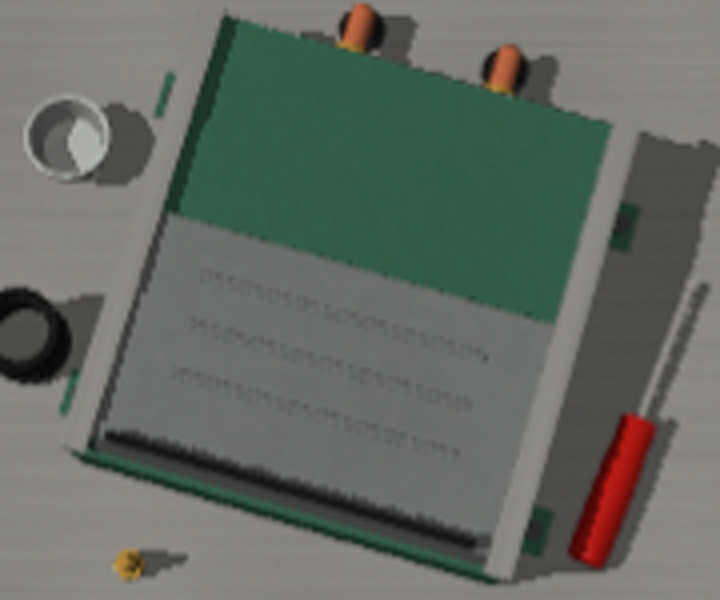

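View pics/sidez.png

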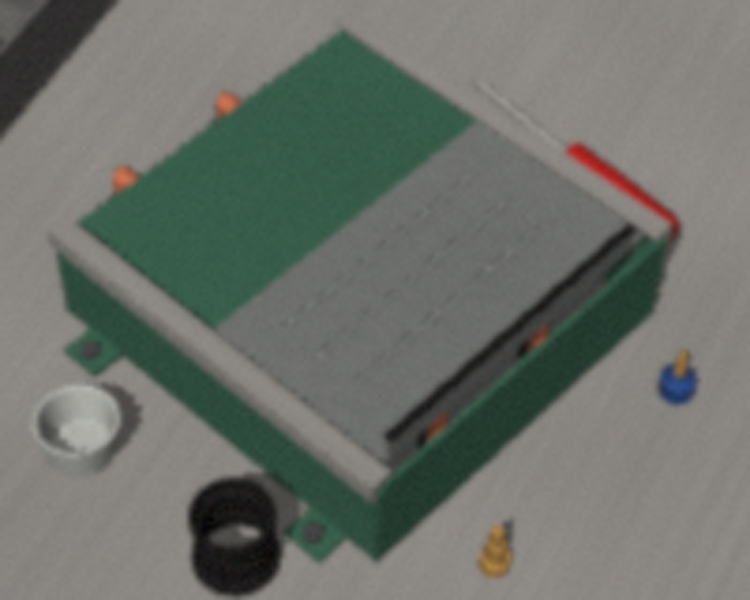

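Run:
```python
from h import *
t=load('top0');s=load('side0')
def tri(a,b):
    A=[];B=[]
    for c,(u,v) in((t,a),(s,b)):
        d=ray(c,u,v);d/=np.linalg.norm(d);M=np.eye(3)-np.outer(d,d);A.append(M);B.append(M@c['origin'])
    return np.linalg.lstsq(np.vstack(A),np.hstack(B),rcond=None)[0]
T=[(258.75,242.5),(365,275),(400,162.5),(295,133)]
S=[(315,298.3),(393,229),(307,173),(228.3,228.5)]
for a,b in zip(T,S): print(np.round(tri(a,b),3),np.round(atz(t,*a,.085),3),np.round(atz(s,*b,.085),3))
# lip ends trim: top zoom (108,437),(475,542); side zoom (390,437),(632,230)
for a,b in [((267,239.2),(319,281.5)),((359,265.7),(383.5,226.5))]:
    print('lip',np.round(tri(a,b),3),np.round(atz(t,*a,.097),3),np.round(atz(s,*b,.097),3))
# loose things top
for n,(u,v) in dict(jet=(272,270.5),knob=(342,291)).items(): print(n,np.round(atz(t,u,v,.03),3))
print(np.round(atz(t,385,270,.02),3))
```

```text
[0.56  0.151 0.06 ] [0.556 0.147 0.085] [0.554 0.165 0.085]
[ 0.483 -0.099  0.072] [ 0.482 -0.098  0.085] [ 0.48  -0.088  0.085]
[ 0.756 -0.187  0.056] [ 0.746 -0.183  0.085] [ 0.743 -0.161  0.085]
[0.832 0.068 0.059] [0.819 0.065 0.085] [0.821 0.085 0.085]
lip [0.563 0.127 0.092] [0.562 0.127 0.097] [0.563 0.13  0.097]
lip [ 0.503 -0.084  0.085] [ 0.502 -0.083  0.097] [ 0.499 -0.075  0.097]
jet [0.495 0.121 0.03 ]
knob [ 0.446 -0.047  0.03 ]
[ 0.497 -0.152  0.02 ]
```

```bash
python3 -m pendant '[[[1,4.5,1],[0,0,5],255],[[1,4.5,1],[0,0,5],255],[[1,4.5,1],[0,0,5],255],[[1,4.5,1],[0,0,5],255],[[1.5,4.5,1],[0,0,5],255],[[1.5,4.5,0],[0,0,5],255],[[1.5,4.5,0],[0,0,5],255],[[2,4.5,0],[0,0,5],255],[[2,4.5,0],[0,0,5],255],[[2,4.5,0],[0,0,4],255],[[0,0,0],[0,0,0],255]]' 40
```

```text
clock: 1.58
position: [0.3977, -0.1061, 0.2628]
ee_rot: [0.991, -0.136, -0.001, 0.002]
ft_force: [0.3, 0.0, -0.2]
grip_width: 0.003
```

Run:
```python
from h import *
c=snap('wrist','w0');print(c['hand_eye'].round(3).tolist(), c['origin'].round(3)); snap('top','top1'); print(manip.get_obs()['joint_pos'])
```

```text
[[1.0, 0.0, -0.0, 0.0], [-0.0, 0.963, 0.27, -0.067], [0.0, -0.27, 0.963, -0.161], [0.0, 0.0, 0.0, 1.0]] [ 0.416 -0.041  0.424]
[ 0.7547681  -0.15753693 -0.52805972  1.87077952 -0.07621536  1.40911359
 -0.03424599]
```

View pics/w0.png

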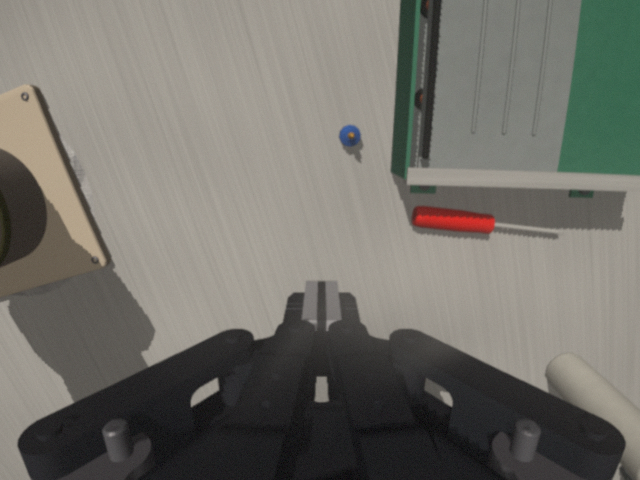

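```bash
python3 - <<'E'
from h import *
c=load('w0');P=cloud(c);print(c['K'].round(1).tolist())
for u,v in[(437,10),(428,155),(432,80)]: print('lip',atz(c,u,v,.098).round(3),)
for u,v in[(415,20),(402,160)]: print('wall',atz(c,u,v,.074).round(3))
for u,v in[(408,176),(635,182)]: print('chan',atz(c,u,v,.085).round(3))
for u,v in[(500,80),(600,80),(500,179),(322,290),(315,300),(330,300)]: print('d',P[v,u].round(3))
print('knob',P[135,350].round(3))
R=c['rotation'];
import numpy as np
he=c['hand_eye']
for u,v in[(304,285),(340,285),(293,296),(355,296)]:
    p=np.array(cv2.undistortPoints(np.array([[[u,v]]],float),c['K'],c['dist'])[0,0].tolist()+[1])*c['range_z'][v,u]
    print('tool',(he[:3,:3]@p+he[:3,3]).round(3))
E
python3 - <<'E'
import cv2
im=cv2.imread('pics/w0.png');cv2.imwrite('pics/w0z.png',cv2.resize(im[0:220,380:640],(800,677))[:600])
E
```

```text
[[356.1, 0.0, 321.2], [0.0, 356.1, 237.9], [0.0, 0.0, 1.0]]
lip [0.537 0.034 0.098]
lip [ 0.505 -0.081  0.098]
lip [ 0.521 -0.02   0.098]
wall [0.525 0.036 0.074]
wall [ 0.486 -0.082  0.074]
chan [ 0.486 -0.097  0.085]
chan [ 0.71  -0.162  0.085]
d [ 0.589 -0.034  0.08 ]
d [ 0.69  -0.057  0.073]
d [ 0.571 -0.123  0.086]
d [ 0.401 -0.096  0.295]
d [ 0.399 -0.096  0.303]
d [ 0.404 -0.097  0.304]
knob [ 0.446 -0.047  0.042]
tool [-0.022  0.114  0.262]
tool [0.025 0.115 0.263]
tool [-0.011 -0.006 -0.03 ]
tool [0.045 0.131 0.264]
```

View pics/w0z.png

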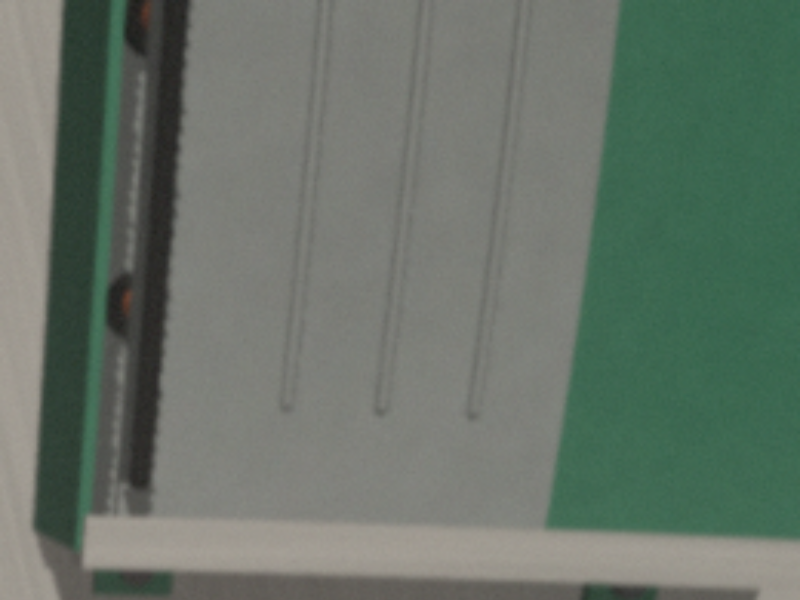

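```bash
python3 -m pendant '[[[2.2,3.6,-2.5],[0,0,0],255],[[2.2,3.6,-2.5],[0,0,-0.5],255],[[2.2,3.6,-2.5],[0,0,0],255],[[2.2,3.6,-2.5],[0,0,0],255],[[0,0,0],[0,0,0],255]]'
python3 - <<'E'
from h import *
c=snap('side','side1');P=cloud(c);o=manip.get_obs();print(o['position'].round(4) if hasattr(o['position'],'round') else o['position'],o['ee_rot'])
p=np.array(o['position']);m=(np.hypot(P[...,0]-p[0],P[...,1]-p[1])<.04)&(P[...,2]>.1)
print(np.sort(P[m][:,2])[:10])
snap('wrist','w1')
cv2.imwrite('pics/side1z.png',cv2.resize(c['pixels'][100:340,200:460,::-1],(650,600)))
E
```

```text
clock: 2.3
position: [0.4859, 0.0293, 0.159]
ee_rot: [0.988, -0.153, -0.001, 0.003]
ft_force: [-0.9, -0.3, 0.2]
grip_width: 0.003
[0.4859 0.0275 0.1599] [ 9.88091074e-01 -1.53833490e-01 -8.75291318e-05  3.35846484e-03]
[0.17470899 0.17724716 0.1786086  0.17870159 0.17966156 0.1799166
 0.18204414 0.18218567 0.1834992  0.18351431]
```

View pics/side1z.png

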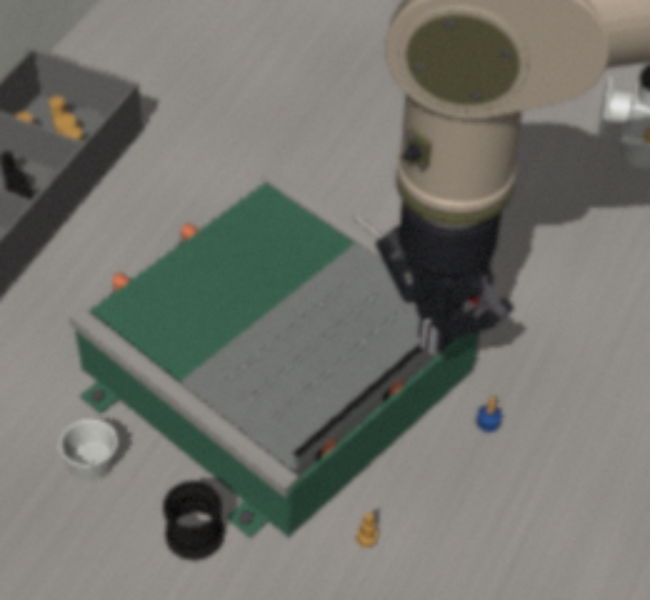

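View pics/w1.png

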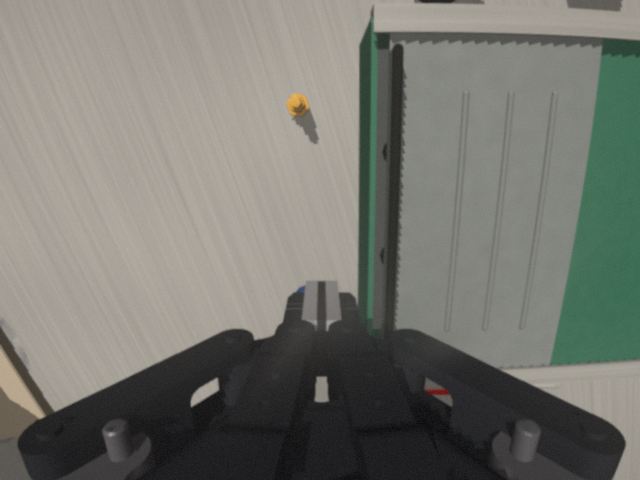

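```bash
python3 -m pendant '[[[0,0,-3],[0,0,1],255],[[0,0,-2],[0,0,0],255],[[0,0,-0.8],[0,0,0],255],[[0.9,-0.2,0],[0,0,0],255],[[0.9,-0.2,0],[0,0,0],255],[[0,0,0],[0,0,0],255]]'; python3 -c "
from h import *
c=snap('wrist','w2')"
```

```text
clock: 3.15
position: [0.5077, 0.0133, 0.1059]
ee_rot: [0.988, -0.152, 0.004, 0.006]
ft_force: [-0.7, -0.4, -1.5]
grip_width: -0.003
```

View pics/w2.png

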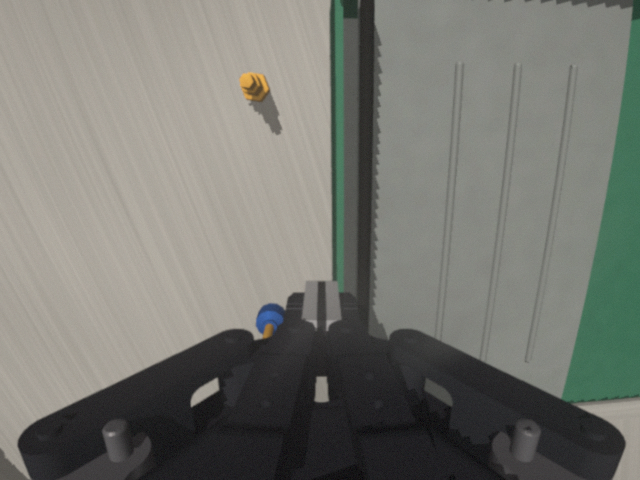

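```bash
python3 -m pendant '[[[0,0,-0.5],[0,0,0],255],[[0.8,-0.1,0],[0,0,0],255],[[1.2,-0.3,0],[0,0,0],255],[[1.4,-0.4,0],[0,0,0],255],[[0,0,0],[0,0,0],255]]'; python3 -c "
from h import *
c=snap('wrist','w3');print(manip.get_obs()['ft_force'])"
```

```text
clock: 3.82
position: [0.5443, 0.005, 0.1008]
ee_rot: [0.988, -0.152, 0.005, 0.006]
ft_force: [0.4, -0.2, 0.4]
grip_width: 0.002
[-0.80565357 -0.17592785  0.23778059]
```

View pics/w3.png

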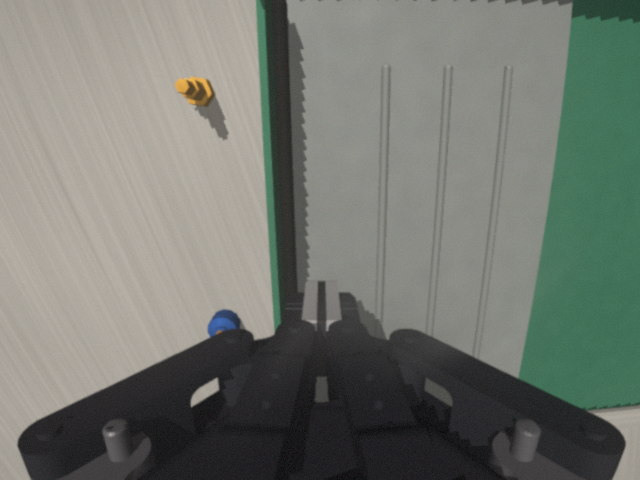

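Run:
```python
from h import *
for f in('w2','w3'):
    c=load(f);P=cloud(c)
    for v in(150,240):
        print(f,v,[ (u,*P[v,u].round(3)) for u in range(255,385,8)])
c=snap('side','side2')
cv2.imwrite('pics/side2z.png',cv2.resize(c['pixels'][170:330,220:420,::-1],(750,600)))
c=load('w3');he=c['hand_eye'];i=np.linalg.inv(he)
for z in(.017,.01,.004,-.01):
  for y in(-.011,.011):
    p=i@np.array([0,y,z,1]);print(z,y,cv2.projectPoints(p[:3].reshape(1,3),np.zeros(3),np.zeros(3),c['K'],c['dist'])[0].ravel())
```

```text
w2 150 [(255, np.float64(0.481), np.float64(0.083), np.float64(0.001)), (263, np.float64(0.486), np.float64(0.081), np.float64(0.001)), (271, np.float64(0.492), np.float64(0.079), np.float64(0.0)), (279, np.float64(0.498), np.float64(0.078), np.float64(0.001)), (287, np.float64(0.503), np.float64(0.076), np.float64(0.001)), (295, np.float64(0.509), np.float64(0.074), np.float64(0.001)), (303, np.float64(0.514), np.float64(0.072), np.float64(0.001)), (311, np.float64(0.52), np.float64(0.071), np.float64(0.0)), (319, np.float64(0.525), np.float64(0.069), np.float64(0.002)), (327, np.float64(0.531), np.float64(0.067), np.float64(0.001)), (335, np.float64(0.534), np.float64(0.069), np.float64(0.063)), (343, np.float64(0.538), np.float64(0.068), np.float64(0.074)), (351, np.float64(0.547), np.float64(0.062), np.float64(0.003)), (359, np.float64(0.544), np.float64(0.067), np.float64(0.096)), (367, np.float64(0.547), np.float64(0.066), np.float64(0.096)), (375, np.float64(0.553), np.float64(0.063), np.float64(0.079)), (383, np.float64(0.557), np.float64(0.062), np.float64(0.079))]
w2 240 [(
[... 2876 characters left out ...]
(343, np.float64(0.561), np.float64(0.016), np.float64(0.08)), (351, np.float64(0.565), np.float64(0.014), np.float64(0.079)), (359, np.float64(0.569), np.float64(0.013), np.float64(0.079)), (367, np.float64(0.573), np.float64(0.012), np.float64(0.08)), (375, np.float64(0.577), np.float64(0.01), np.float64(0.08)), (383, np.float64(0.581), np.float64(0.01), np.float64(0.082))]
0.017 -0.011 [320.29833707 249.68762901]
0.017 0.011 [320.32367476 288.43297687]
0.01 -0.011 [320.26465931 253.87503617]
0.01 0.011 [320.29221431 293.87030084]
0.004 -0.011 [320.2337362  257.72152109]
0.004 0.011 [320.26341627 298.85013704]
-0.01 -0.011 [320.15302824 267.76784359]
-0.01 0.011 [320.18866154 311.78887685]
```

View pics/side2z.png

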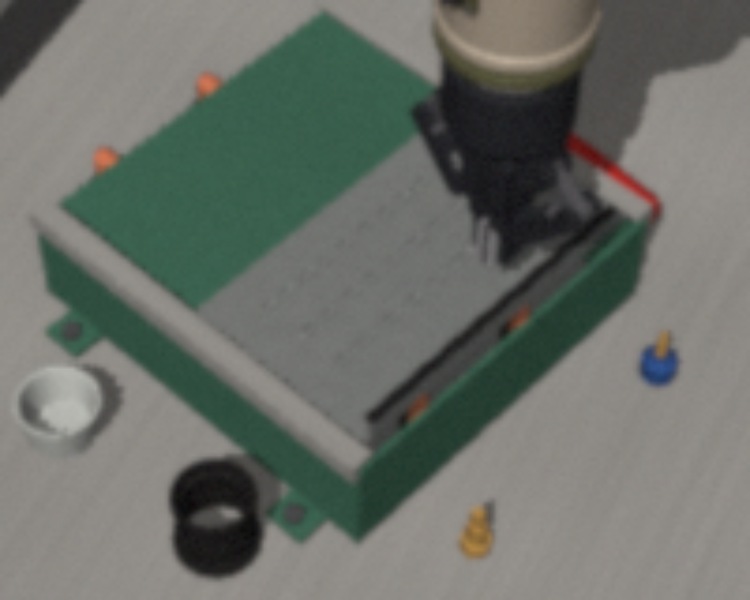

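Run:
```python
from h import *
c=load('side2');P=cloud(c);o=manip.get_obs();p=np.array(o['position']);print(p)
m=(np.hypot(P[...,0]-p[0],P[...,1]-p[1])<.03)&(P[...,2]>.1)
vs,us=np.where(m)
i=np.argsort(P[m][:,2])
for k in i[:12]: print(us[k],vs[k],P[vs[k],us[k]].round(3))
cv2.imwrite('pics/side2zz.png',cv2.resize(c['pixels'][200:260,320:400,::-1],(800,600),interpolation=cv2.INTER_NEAREST))
q=cv2.projectPoints((c['rotation'].T@(p-[0,0,.017]-c['origin'])).reshape(1,3),np.zeros(3),np.zeros(3),c['K'],c['dist'])[0].ravel();print(q)
q=cv2.projectPoints((c['rotation'].T@(p-c['origin'])).reshape(1,3),np.zeros(3),np.zeros(3),c['K'],c['dist'])[0].ravel();print(q)
q=cv2.projectPoints((c['rotation'].T@(p+[0,0,.03]-c['origin'])).reshape(1,3),np.zeros(3),np.zeros(3),c['K'],c['dist'])[0].ravel();print(q)
```

```text
[0.54323203 0.00545664 0.10075756]
358 246 [0.527 0.007 0.1  ]
353 251 [0.531 0.025 0.1  ]
363 242 [ 0.522 -0.008  0.101]
358 247 [0.526 0.01  0.101]
350 253 [0.535 0.034 0.102]
348 239 [0.551 0.011 0.116]
352 241 [0.54  0.013 0.118]
351 241 [0.542 0.016 0.12 ]
353 240 [0.538 0.012 0.121]
352 240 [0.54  0.015 0.123]
347 237 [0.553 0.013 0.124]
348 238 [0.55  0.014 0.124]
[351.43366836 247.54482313]
[351.8131429  242.84424389]
[352.50175727 234.30664026]
```

View pics/side2zz.png

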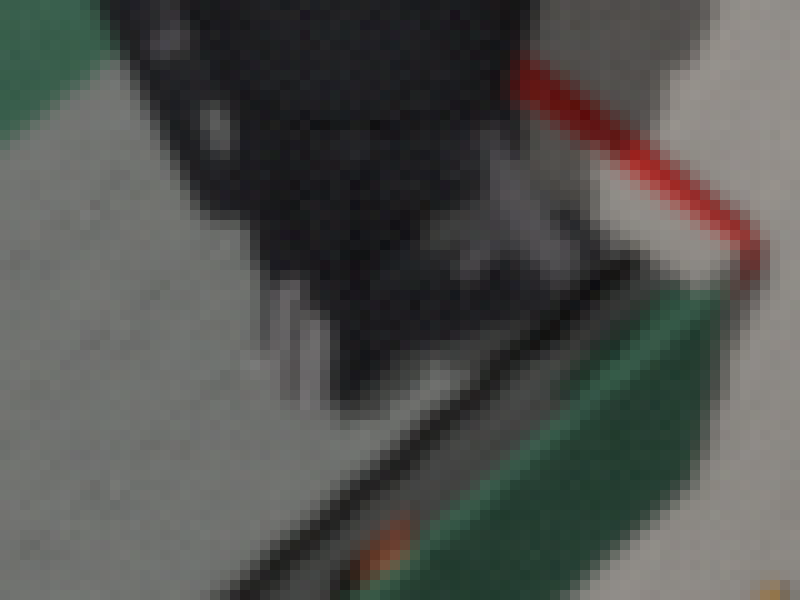

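Run:
```python
from h import *
c=load('w3');he=c['hand_eye']
for u in(309,316,333):
  for v in range(278,330,4):
    p=np.array(cv2.undistortPoints(np.array([[[u,v]]],float),c['K'],c['dist'])[0,0].tolist()+[1])*c['range_z'][v,u]
    print(u,v,(he[:3,:3]@p+he[:3,3]).round(4))
```

```text
309 278 [-0.0062  0.0066  0.0211]
309 282 [-0.0046 -0.0098 -0.0236]
309 286 [-0.0045 -0.0098 -0.0279]
309 290 [-0.0043 -0.0099 -0.0319]
309 294 [-0.0042 -0.0099 -0.0358]
309 298 [-0.0041 -0.0096 -0.0387]
309 302 [-0.004  -0.01   -0.0429]
309 306 [-0.0038 -0.0102 -0.0464]
309 310 [-0.0037 -0.0102 -0.0495]
309 314 [-0.0037 -0.0101 -0.0522]
309 318 [-0.0036 -0.0097 -0.0543]
309 322 [-0.0034 -0.0112 -0.0597]
309 326 [-0.0033 -0.0112 -0.0623]
316 278 [-0.0024  0.0065  0.0208]
316 282 [-0.0017 -0.0096 -0.0231]
316 286 [-0.0016 -0.0101 -0.0284]
316 290 [-0.0016 -0.0096 -0.0314]
316 294 [-0.0015 -0.0102 -0.0364]
316 298 [-0.0015 -0.0098 -0.0391]
316 302 [-0.0014 -0.0097 -0.0421]
316 306 [-0.0014 -0.0098 -0.0456]
316 310 [-0.0013 -0.0097 -0.0485]
316 314 [-0.0013 -0.0095 -0.0512]
316 318 [-0.0013 -0.0099 -0.0547]
316 322 [-0.0012 -0.0094 -0.0564]
316 326 [-0.0013 -0.0072 -0.0552]
333 278 [0.007  0.0068 0.0216]
333 282 [ 0.0054 -0.0099 -0.0238]
333 286 [ 0.0053 -0.0096 -0.0274]
333 290 [ 0.0051 -0.0102 -0.0327]
333 294 [ 0.005  -0.0096 -0.035 ]
333 298 [ 0.0049 -0.0096 -0.0387]
333 302 [ 0.0048 -0.0101 -0.043 ]
333 306 [ 0.0046 -0.0106 -0.0473]
333 310 [ 0.0046 -0.0098 -0.0487]
333 314 [ 0.0045 -0.0096 -0.0513]
333 318 [ 0.0044 -0.01   -0.0549]
333 322 [ 0.0042 -0.0109 -0.0591]
333 326 [ 0.0042 -0.0106 -0.0612]
```

```bash
python3 -m pendant '[[[-3,1,0],[0,0,0],255],[[-3,1,0],[0,0,0],255],[[0,0,0],[0,0,0],255],[[0,0,-2],[0,0,0],255],[[0,0,-1.5],[0,0,0],255],[[0,0,0],[0,0,0],255]]'; python3 -c "
from h import *
c=snap('side','side3');
cv2.imwrite('pics/side3zz.png',cv2.resize(c['pixels'][190:280,300:420,::-1],(800,600),interpolation=cv2.INTER_NEAREST))"
```

```text
clock: 4.68
position: [0.4822, 0.0258, 0.0651]
ee_rot: [0.988, -0.152, 0.005, 0.006]
ft_force: [0.1, -0.1, 0.3]
grip_width: -0.002
```

View pics/side3zz.png

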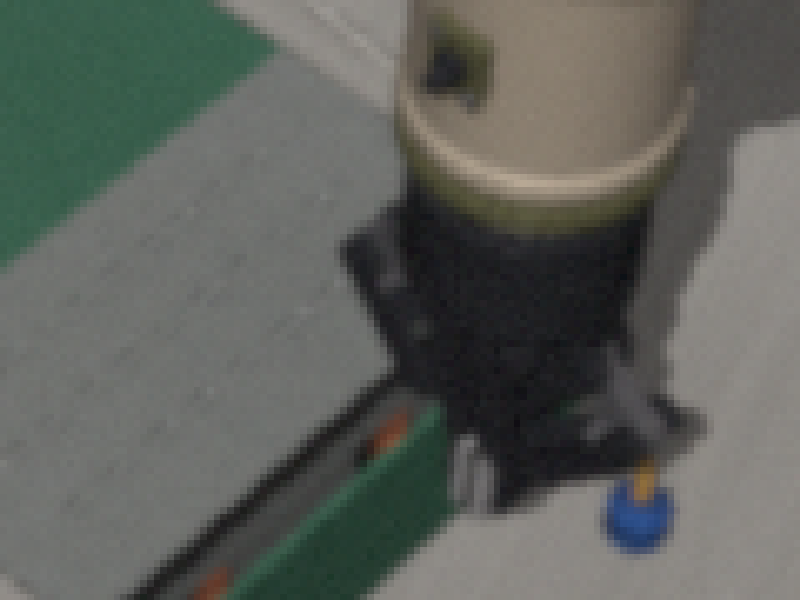

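Run:
```python
from h import *
c=load('side3');p=np.array(manip.get_obs()['position']);print(p)
for z in np.arange(.04,.12,.005):
  q=cv2.projectPoints((c['rotation'].T@(np.array([p[0],p[1],z])+[0.003,.011,0]-c['origin'])).reshape(1,3),np.zeros(3),np.zeros(3),c['K'],c['dist'])[0].ravel();print(round(z,3),((q-[300,190])*6.67).round(0))
P=cloud(c)
for u,v in[(374,265),(372,262),(370,258),(371,266)]: print(P[v,u].round(3))
```

```text
[0.48261209 0.02586569 0.06569415]
0.04 [452. 589.]
0.045 [453. 580.]
0.05 [454. 572.]
0.055 [455. 563.]
0.06 [456. 554.]
0.065 [457. 546.]
0.07 [459. 537.]
0.075 [460. 528.]
0.08 [461. 519.]
0.085 [462. 510.]
0.09 [463. 501.]
0.095 [464. 492.]
0.1 [465. 483.]
0.105 [466. 474.]
0.11 [468. 464.]
0.115 [469. 455.]
[0.475 0.036 0.096]
[0.48  0.039 0.107]
[0.488 0.033 0.11 ]
[0.482 0.037 0.09 ]
```

```bash
python3 -m pendant '[[[1.3,-0.3,-0.1],[0,0,0],255],[[1.3,-0.4,0],[0,0,0],255],[[1.3,-0.4,0],[0,0,0],255],[[1.3,-0.4,0],[0,0,0],255],[[1.3,-0.4,0],[0,0,0],255]]'; python3 -c "
from h import *
c=snap('wrist','w4')"
```

```text
clock: 5.35
position: [0.5522, 0.006, 0.0656]
ee_rot: [0.988, -0.152, 0.005, 0.006]
ft_force: [-3.8, 1.6, 3.0]
grip_width: 0.002
```

View pics/w4.png

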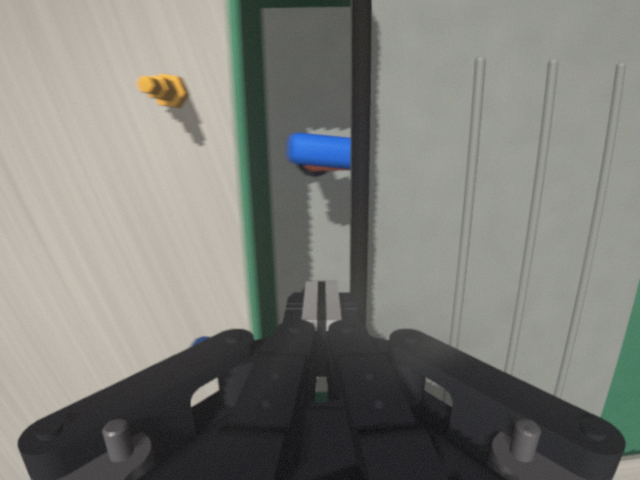

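```bash
python3 -m pendant '[[[1.4,-0.4,0],[0,0,0],255],[[1.4,-0.4,0],[0,0,0],255],[[1.4,-0.4,0],[0,0,0],255],[[1.4,-0.4,0],[0,0,0],255],[[1.4,-0.4,0],[0,0,0],255]]'
python3 -m pendant '[[[1,-0.3,0],[0,0,0],255],[[0.8,-0.2,0],[0,0,0],255]]' 
python3 -m pendant '[[[0.6,-0.2,0],[0,0,0],255]]'
```

```text
clock: 6.02
position: [0.6261, -0.016, 0.0653]
ee_rot: [0.988, -0.152, 0.005, 0.006]
ft_force: [-3.7, 0.6, 3.8]
grip_width: 0.002
clock: 6.28
position: [0.6331, -0.0178, 0.0645]
ee_rot: [0.988, -0.151, -0.009, 0.008]
ft_force: [-68.1, 5.5, 50.7]
grip_width: -0.005
clock: 6.4
position: [0.632, -0.0178, 0.0649]
ee_rot: [0.989, -0.15, -0.017, 0.01]
ft_force: [-41.0, 4.1, 33.6]
grip_width: -0.007
```

```bash
python3 -m pendant '[[[-1.0,0.3,0],[0,0,0],255],[[-2,0.6,1],[0,0,0],255],[[-3,1,3],[0,0,0],255],[[-3,1,4],[0,0,0],255],[[-1,0,4],[0,0,0],255],[[0,0,0],[0,0,0],255]]'; python3 -c "
from h import *
c=snap('wrist','w5'); c=snap('side','side5')
cv2.imwrite('pics/side5z.png',cv2.resize(c['pixels'][165:325,215:415,::-1],(750,600)))
print(manip.get_obs()['ee_rot'])"
```

```text
clock: 7.15
position: [0.5319, 0.0103, 0.1885]
ee_rot: [0.988, -0.15, -0.014, 0.01]
ft_force: [1.1, 0.3, -1.1]
grip_width: 0.0
[ 0.98842129 -0.15047828 -0.01655213  0.01027989]
```

View pics/w5.png

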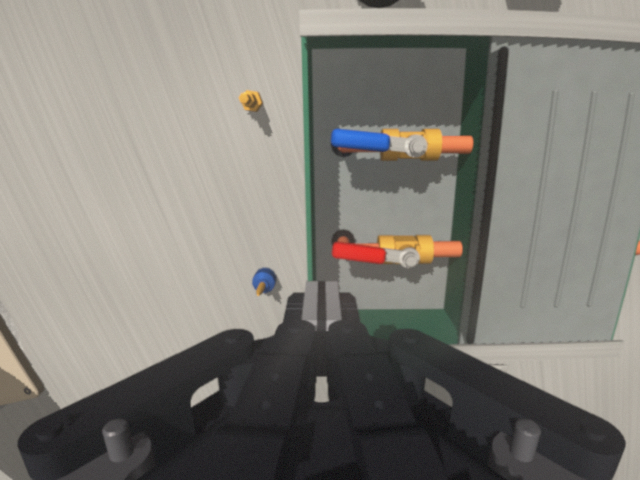

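View pics/side5z.png

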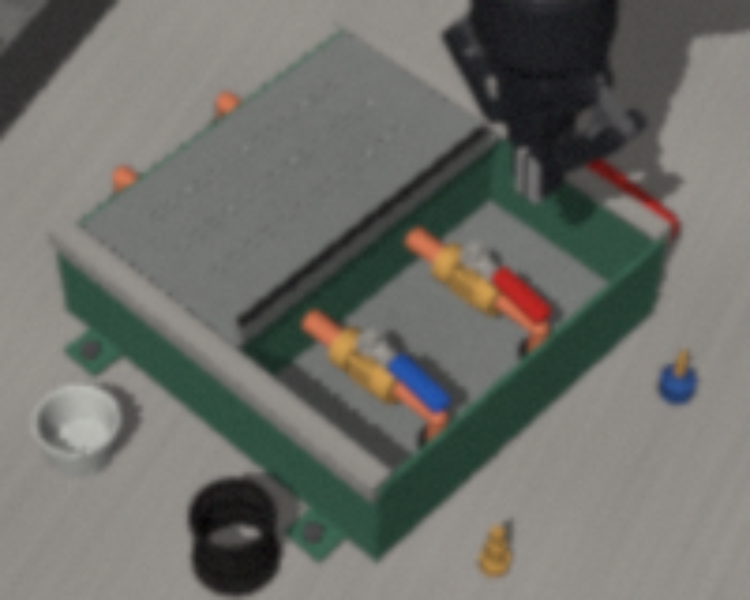

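Run:
```python
from h import *
c=load('w5');P=cloud(c);im=c['pixels'].astype(int);r,g,b=im[...,0],im[...,1],im[...,2]
from numpy.linalg import svd
for n,m in(('red',(r>110)&(g<50)&(b<50)),('blue',(b>110)&(r<70))):
    m=m&(P[...,2]>.05)&(P[...,2]<.075)&(P[...,0]>.5); Q=P[m]; print(n,len(Q),Q.mean(0).round(4),np.percentile(Q[:,2],[5,50,95]).round(3))
    rc=cv2.minAreaRect(Q[:,:2].astype(np.float32)*1000);print(rc)
    u=svd(Q[:,:2]-Q[:,:2].mean(0),full_matrices=False)[2][0];print(np.degrees(np.arctan2(*(u*-np.sign(u[0]))[::-1])))
for n,(u,v) in dict(redstem=(410,259),bluestem=(417,147)).items(): print(n,P[v,u].round(4))
# lip
ex=np.array([.959,-.283])
m=(P[...,2]>.092)&(P[...,2]<.102)&(np.arange(640)[None]>450);Q=P[m][:,:2];print(len(Q),Q.mean(0),cv2.minAreaRect(Q.astype(np.float32)*1000))
# wall near top
m=(P[...,2]>.070)&(P[...,2]<.078)&(np.arange(640)[None]<320)&(np.arange(640)[None]>295);Q=P[m][:,:2]
print(len(Q),cv2.fitLine(Q.astype(np.float32),cv2.DIST_HUBER,0,.01,.01).ravel())
```

```text
red 12 [ 0.5613 -0.0296  0.0652] [0.063 0.065 0.067]
((558.4666748046875, -28.530803680419922), (10.837311744689941, 24.54044532775879), 63.51393508911133)
126.96809524170973
blue 923 [0.5764 0.063  0.066 ] [0.064 0.066 0.067]
((576.8430786132812, 62.59857177734375), (12.77562427520752, 44.566162109375), 66.94905090332031)
157.29137992032514
redstem [ 0.591  -0.0436  0.0647]
bluestem [0.6175 0.0447 0.0646]
2874 [6.52286322e-01 3.13791557e-04] ((649.716552734375, -10.457473754882812), (220.15780639648438, 7.481668472290039), 73.4992446899414)
1383 [0.2828758  0.9591566  0.53460443 0.06283811]
```

Run:
```python
from h import *
c=load('w5');P=cloud(c);im=c['pixels'].astype(int);r,g,b=im[...,0],im[...,1],im[...,2]
V,U=np.mgrid[:480,:640]
m=(r>100)&(g<80)&(b<80)&(r>2*g)&(P[...,2]>.055)&(P[...,2]<.075)&(U>325)&(U<390)&(V>230)&(V<270); Q=P[m]; print(len(Q),Q.mean(0).round(4),np.percentile(Q[:,2],[5,50,95]).round(3))
print(cv2.minAreaRect(Q[:,:2].astype(np.float32)*1000))
ex=np.array([.959,-.2829]);ey=np.array([.2829,.959]);c0=np.array([.6555,-.0125])
s=c0-.052*ex-.05*ey; d=Q.mean(0)[:2]-s; print(s,d@ex,d@ey,np.arctan2(d@ey,-d@ex))
d=np.array([.5764,.063])-(c0-.052*ex+.045*ey);print('blue',d@ex,d@ey,np.arctan2(d@ey,-d@ex))
s5=load('side5')
# side check of red sleeve centre: zoom (522,293)
u,v=215+522/3.75,165+293/3.75; print(atz(s5,u,v,.064))
```

```text
837 [ 0.5506 -0.0249  0.0654] [0.062 0.066 0.067]
((550.5255737304688, -26.221879959106445), (14.673727989196777, 44.2054443359375), 64.81715393066406)
[ 0.591487  -0.0457392] -0.04506712157908418 0.00844694159356312 0.18528056220785213
blue -0.0452307526799999 0.00504000655000003 0.1109709823984372
[ 0.54859738 -0.02396921  0.064     ]
```

Run:
```python
from h import *
c=load('w5');he=c['hand_eye']
for u,v in[(235,333),(225,345),(250,345),(410,333),(400,345),(290,296),(295,310),(352,300),(345,320),(300,330),(60,430),(590,430),(235,380),(290,345)]:
    p=np.array(cv2.undistortPoints(np.array([[[u,v]]],float),c['K'],c['dist'])[0,0].tolist()+[1])*c['range_z'][v,u]
    print(u,v,(he[:3,:3]@p+he[:3,3]).round(4))
```

```text
235 333 [-0.025  -0.0122 -0.0683]
225 345 [-0.0274 -0.0101 -0.0714]
250 345 [-0.02   -0.0103 -0.0716]
410 333 [ 0.0266 -0.0124 -0.0687]
400 345 [ 0.0229 -0.0109 -0.0725]
290 296 [-0.0121 -0.006  -0.0292]
295 310 [-0.0093 -0.0058 -0.041 ]
352 300 [ 0.0127 -0.0056 -0.0321]
345 320 [ 0.0081 -0.0108 -0.0577]
300 330 [-0.0059 -0.012  -0.066 ]
60 430 [-0.0529 -0.0112 -0.1061]
590 430 [ 0.055  -0.0117 -0.1067]
235 380 [-0.0244 -0.0006 -0.0747]
290 345 [-0.0084 -0.0109 -0.0724]
```

```bash
python3 -m pendant '[[[0.3,-2.2,0],[0.9,-2.1,0],255],[[0.3,-2.2,-2],[0,0,0],255],[[0.3,-2.2,-2],[0,0,0],255],[[0,0,-2],[0,0,0],255],[[0,0,0],[0,0,0],255]]'; python3 -c "
from h import *
c=snap('wrist','w6'); o=manip.get_obs(); print(o['position'],o['ee_rot'])"
```

```text
clock: 7.88
position: [0.539, -0.0593, 0.1171]
ee_rot: [0.989, -0.151, -0.002, -0.001]
ft_force: [0.6, 0.2, 0.5]
grip_width: -0.001
[ 0.539595   -0.05943424  0.11809754] [ 0.98854722 -0.15089772 -0.00169443 -0.00118326]
```

View pics/w6.png

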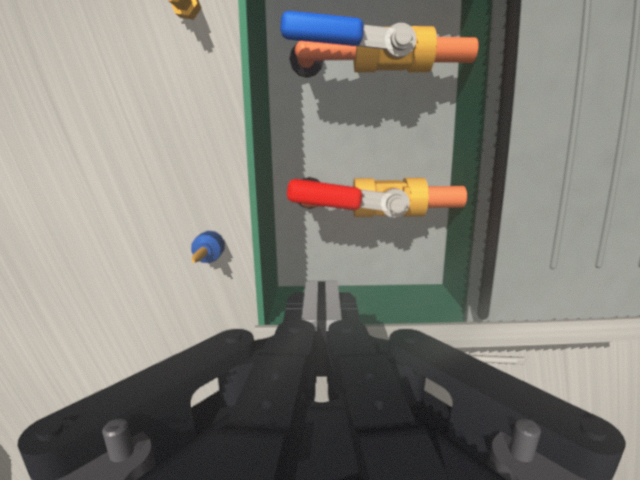

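```bash
python3 -m pendant '[[[0,0,-3],[0,0,0],255],[[0,0,-3],[0,0,0],255],[[0,0,-2],[0,0,0],255],[[0,0,-0.8],[0,0,0],255],[[0,0,0],[0,0,0],255]]'; python3 -c "
from h import *
c=snap('wrist','w7');c=snap('side','side7')
cv2.imwrite('pics/side7z.png',cv2.resize(c['pixels'][165:325,215:415,::-1],(750,600)))"
```

```text
clock: 8.55
position: [0.5428, -0.0587, 0.0306]
ee_rot: [0.989, -0.15, 0.001, -0.001]
ft_force: [0.1, 0.0, -0.1]
grip_width: 0.0
```

View pics/w7.png

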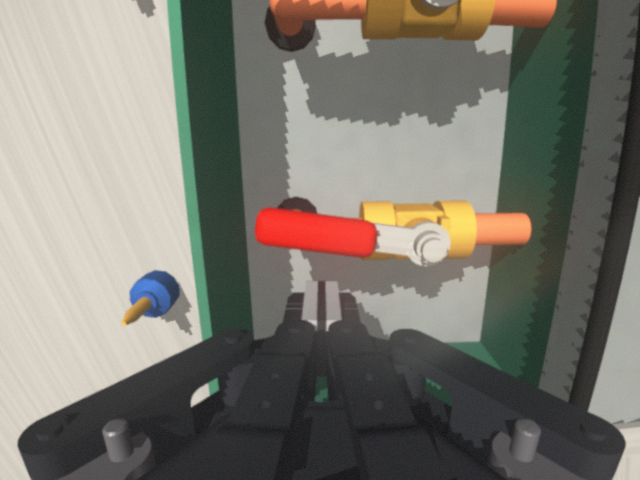

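View pics/side7z.png

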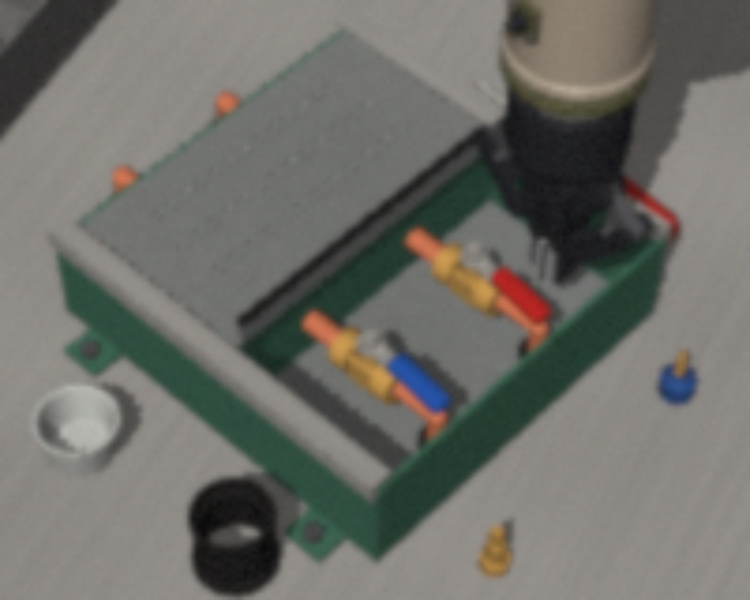

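```bash
python3 -m pendant '[[[0,0.8,-0.3],[0,0,0],255],[[0.1,1.1,0],[0,0,0],255],[[0.1,1.1,0],[0,0,0],255],[[0.2,0.6,0],[0,0,0],255],[[0.5,1.0,0],[0,0,0],255]]'; python3 -c "
from h import *
c=snap('wrist','w8');o=manip.get_obs();s=np.array([.5915,-.0457]);d=np.array(o['position'])[:2]-s;print(d@[.959,-.2829],d@[.2829,.959],o['position'])"
```

```text
clock: 9.28
position: [0.553, -0.0148, 0.0299]
ee_rot: [0.988, -0.152, 0.003, 0.002]
ft_force: [-2.2, -6.1, 0.0]
grip_width: -0.004
-0.04581194738564212 0.020944241264509243 [ 0.55348057 -0.0126448   0.03000435]
```

View pics/w8.png

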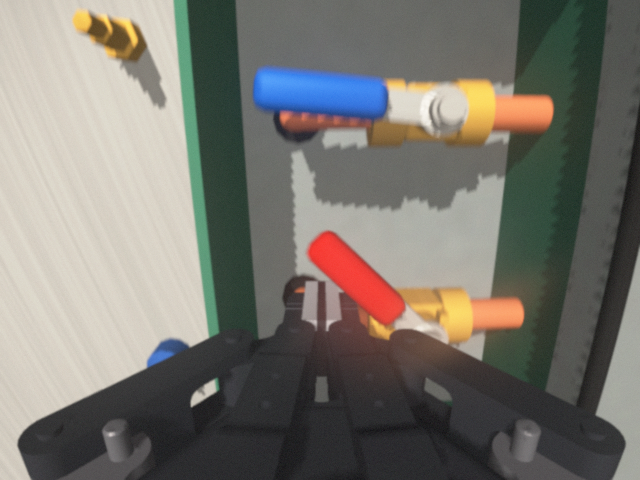

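```bash
python3 -m pendant '[[[0.9,0.7,0],[0,0,0],255],[[1.1,0.6,0],[0,0,0],255],[[0.6,0.1,0],[0,0,0],255]]'; python3 -c "
from h import *
c=snap('wrist','w9');o=manip.get_obs();s=np.array([.5915,-.0457]);d=np.array(o['position'])[:2]-s;print(d@[.959,-.2829],d@[.2829,.959],o['position'])"
```

```text
clock: 9.7
position: [0.5776, 0.0011, 0.0294]
ee_rot: [0.988, -0.152, 0.0, 0.003]
ft_force: [-3.8, -3.3, 2.7]
grip_width: -0.001
-0.02598270118488564 0.04110257841866824 [0.5782067  0.00108129 0.02943741]
```

View pics/w9.png

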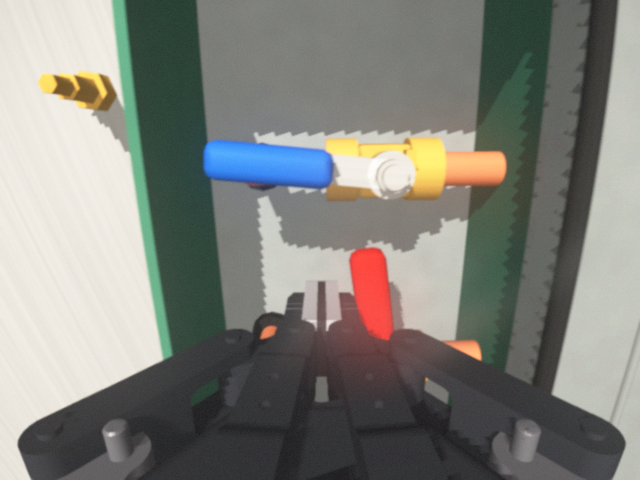

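```bash
python3 -m pendant '[[[0.5,-0.1,0],[0,0,0],255]]';python3 -m pendant '[[[0.3,-0.1,0],[0,0,0],255]]';python3 -m pendant '[[[0.2,-0.1,0],[0,0,0],255]]'
```

```text
clock: 9.88
position: [0.5829, 0.0007, 0.0294]
ee_rot: [0.988, -0.151, 0.0, 0.002]
ft_force: [-3.7, 0.8, 2.8]
grip_width: -0.001
clock: 10.0
position: [0.5842, 0.0005, 0.0292]
ee_rot: [0.989, -0.151, -0.002, 0.002]
ft_force: [-18.2, 1.7, 11.3]
grip_width: -0.001
clock: 10.12
position: [0.584, 0.0006, 0.0292]
ee_rot: [0.989, -0.15, -0.004, 0.002]
ft_force: [-16.8, 1.9, 14.1]
grip_width: 0.002
```

```bash
python3 -m pendant '[[[-1,0.2,0],[0,0,0],255],[[-0.8,-0.2,0],[0,0,0],255],[[0,0,3],[0,0,0],255],[[0,0,4],[0,0,0],255],[[0,0,4],[0,0,0],255],[[-2,-2,3],[0,0,0],255],[[-3,-3,2],[0,0,0],255],[[-3,-3,0],[0,0,0],255],[[0,0,0],[0,0,0],255]]'; python3 -c "
from h import *
c=snap('wrist','w10');snap('top','top10');c=snap('side','side10')
cv2.imwrite('pics/side10z.png',cv2.resize(c['pixels'][165:325,215:415,::-1],(750,600)))"
```

```text
clock: 11.25
position: [0.4846, -0.0825, 0.1958]
ee_rot: [0.989, -0.151, 0.002, 0.002]
ft_force: [0.3, -0.2, 0.0]
grip_width: -0.003
```

View pics/w10.png

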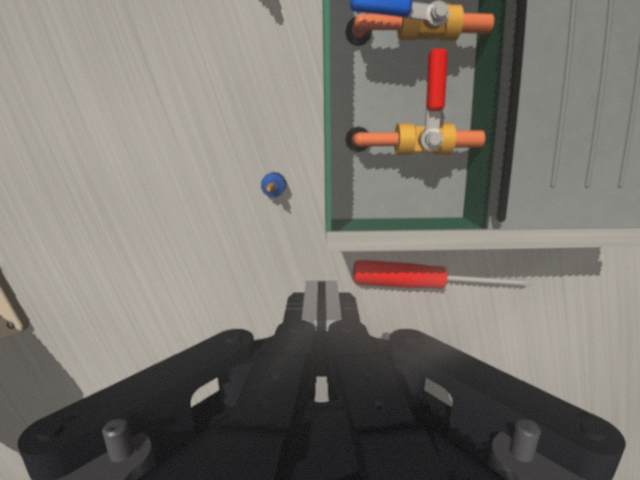

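View pics/side10z.png

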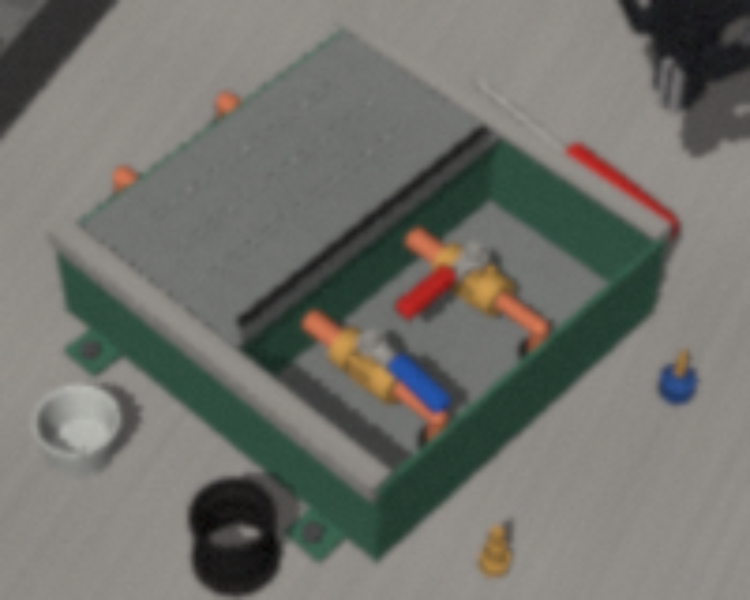

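Run:
```python
from h import *
c=load('w10');P=cloud(c);im=c['pixels'].astype(int);r,g,b=im[...,0],im[...,1],im[...,2]
V,U=np.mgrid[:480,:640]
ex=np.array([.959,-.2829]);ey=np.array([.2829,.959]);s=np.array([.5915,-.0457])
m=(r>100)&(r>2*g)&(r>2*b)&(P[...,2]>.056)&(P[...,2]<.075)&(U>410)&(U<460)&(V<125); Q=P[m]
d=Q.mean(0)[:2]-s;print(len(Q),Q.mean(0).round(4),d@ex,d@ey,'theta',np.pi/2+np.arctan2(d@ex,d@ey))
l=cv2.fitLine(Q[:,:2].astype(np.float32),cv2.DIST_HUBER,0,.01,.01).ravel()[:2];print('axis dev',np.degrees(np.arctan2(l@ex,l@ey)))
m=(P[...,2]>.092)&(P[...,2]<.104)&(U>480);q=P[m][:,:2]
w=(P[...,2]>.070)&(P[...,2]<.078)&(U<334)&(U>318)&(V<220)&(V>5);W=P[w][:,:2]
print('lip-wall',np.median(q@ex)-np.median(W@ex))
# top before/after difference of loose things
a=load('top0')['pixels'].astype(int);e=load('top10')['pixels'].astype(int)
for n,(u,v) in dict(jet=(272,270),knob=(342,291),boot=(245,213),bowl=(257,164),sd=(395,250)).items():
    print(n,np.abs(a-e)[v-10:v+11,u-10:u+11].mean().round(1))
s0=load('side5');s1=load('side10');print('blue side diff',np.abs(s0['pixels'].astype(int)-s1['pixels'])[255:280,315:335].mean())
```

```text
1065 [ 0.6035 -0.002   0.0657] -0.000826057632696933 0.045286808943177964 theta 1.5525577700207198
axis dev -0.009878807293948872
lip-wall 0.1302825691222234
jet 2.9
knob 11.9
boot 1.6
bowl 2.7
sd 72.5
blue side diff 2.198
```

View pics/top10.png

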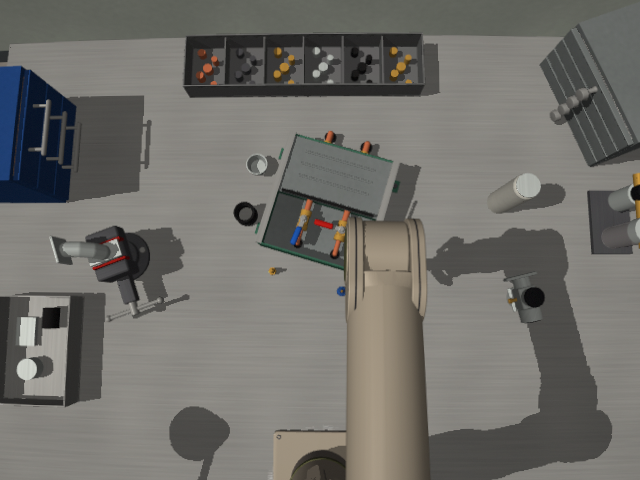

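```bash
python3 -c "
from workcell import manip
print(manip.get_obs()['ft_force'],manip.hand_in())"
```

```text
the job is handed in; nothing more can be done
[ 0.39062884 -0.20062548  0.42097229] None
```

I pushed the cover back to its stop with the closed fingers, then pushed the red lever round to its shut stop. I backed the arm clear with nothing touching and handed in at about 11.4 s.

**Last checks**
- **Cover:** The lip measured about 130–131 mm back from the front wall. That is within camera error of the 132 mm stop, and the push force rose to about 68 N there.
- **Red lever:** The sleeve lay along the box's y axis to within 0.1°. From its sleeve centre the angle came out as 1.55 rad, against 1.571 fully shut. It pressed on its stop with about 18 N.
- **Blue lever and loose parts:** The blue lever looked unchanged in the side view. The jet holder, boot and float bowl matched between the first and last top pictures. The arm or its shadow hid the screwdriver and idle knob in the top view, but both stood where they should in the side and wrist views. I only looked over the carburetor, spray can and vise in the last top picture, without measuring them; nothing seemed moved.

**What disagreed**
- **Fingertip position:** In the wrist and side views the shut fingertips stood about 16–22 mm behind the reported TCP, not 17 mm ahead of it as stated. Because of that, my first pass went over the cover lip without touching it. I went back lower by the measured offset, and the push then worked.

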